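Free the child latch on the bead cupboard

TASK

Open the upper half of the bead cupboard's split door: it is ajar on its child-safety latch, so draw it out until the hook holds it, press the sprung hook down gently through the gap from above (it is brittle plastic) and swing the upper half wide open, at least 70 degrees. Leave the lower half shut and bolted, and do not disturb the jar on the roof or the other things on the table.

Things in the scene. Friction and masses are not known exactly. Their poses are not given: they have to be found in the camera images.
- cupboard: wooden bead cupboard with a blue split door, fixed to the table; 240 mm wide (its y), 180 mm deep (x), 280 mm high. Origin on the table under the middle of its front; -x points out of the front, +y is the hinge side, z up. Both leaves lie on the front, hinged on an upright at x = -1 mm, y = 118 mm.
- front_rail (a point): middle of the top front edge of the roof. Below it a front rail 12 mm thick (front face flush with the cupboard's front) reaches 22 mm down over the whole width; the latch hook's barb catches behind it. Axes as the cupboard's.
- upper_leaf (a joint): angle of the upper leaf, rad: 0 shut, grows as it swings out, end at 1.9; moves easily, stays where left. Starts ajar at 0.15 to 0.185; the hook stops it at 0.20 to 0.42 until pressed. Leaf 14 mm thick, from 148 to 280 mm above the table, 234 mm wide; its back plane passes through the hinge line. A wedge-shaped gap, open from above, lies between its back and the front rail, widest at the free edge.
- upper_hinge (a point): on the hinge line, level with the top of the upper leaf (280 mm); turns with the leaf: -y points along the leaf to its free edge, +x out of the leaf's back (into the cupboard when shut)
- leaf_edge (a point): top free edge of the upper leaf, at its back, 234 mm from the hinge line
- leaf_handle (a point): middle of the brass bar handle on the front of the upper leaf: 50 mm long, level, along the leaf, 35 mm off its face, 30 mm below its top, 190 mm from the hinge line
- latch_strip: aluminium strip on the back of the upper leaf, with the orange plastic hook it carries. Origin on the leaf's back at its top, 135 mm from the hinge line. The hook is fixed anywhere from 50 mm nearer to 50 mm farther from the hinge than this point; that place is not reported: see or feel it. The farther out it is, the smaller the angle at which it stops the leaf. More than 30 N breaks the hook.
- strip_top (a point): same point as the origin of latch_strip. The hook's arm, 14 mm wide along the leaf, stands square out of the leaf's back, its top 24 mm below this level, crossing the gap. At its end an upward barb 9 mm high; the barb's stop face, 54 mm from the leaf's back, meets the back of the front rail when the leaf is drawn out. The gap at the hook is then 34 to 40 mm.
- strip_foot (a point): point 50 mm below strip_top. How the hook moves: pressed from above anywhere on its arm it goes straight down on a spring: 3 N to start, 6.5 N at 7 mm, where the barb clears the front rail and the leaf can swing out, 10 N at 14 mm, its hard stop. Let go, it springs up again.
- lower_leaf (a joint): angle of the lower leaf, rad: 0 shut, grows as it swings out; held shut by its bolt. Leaf 4 to 144 mm above the table.
- bolt (a joint): steel bolt on the front of the lower leaf near its free edge, 85 mm above the table, m: 0 shot into the keeper, 0.03 drawn back
- bead_jar: amber glass jar with red lid, 60 mm across, 85 mm tall, standing on the rear of the cupboard's roof; origin under its centre
- black_dish: low black dish of beads, 96 mm across, 28 mm high, on the table in front of the cupboard (below the swing of the upper leaf); origin under its centre
- bead_platter: white platter heaped with beads, 240 mm across, 26 mm high; origin under its centre
- tool_mug: blue mug with hand tools, 80 mm across, 90 mm high (tools to 165 mm); origin under its centre
- glue_bottle: white bottle with orange cap, 48 mm across, 120 mm tall; origin under its centre
- wire_spool: copper wire spool, 60 mm across, 44 mm high; origin under its centre

How it is judged:
At the end, for the whole second after the job is handed in: The upper leaf is open past 1.2 rad (69 degrees) and still, the lower leaf is shut (below 0.05 rad) with its bolt shot (within 8 mm), and the jar and the other loose things stand within 30 mm of where they began (value of joint upper_leaf above 1.2 rad and velocity of joint upper_leaf between -0.05 and 0.05 rad/s and value of joint lower_leaf below 0.05 rad and value of joint bolt below 0.008 m and distance of each of bead_jar, black_dish, bead_platter, tool_mug, glue_bottle, wire_spool from where it was at the start of the episode below 0.03 m); the robot touches nothing.
It fails at once if the brittle hook is loaded with more than 30 N (contact force between the fingers and latch_strip above 30 N).
It fails at once if the lower leaf is opened (value of joint lower_leaf above 0.08 rad).
It fails at once if the bolt is drawn (value of joint bolt above 0.015 m).
It fails at once if the jar on the roof or another loose thing is moved more than 40 mm (distance of any of bead_jar, black_dish, bead_platter, tool_mug, glue_bottle, wire_spool from where it was at the start of the episode above 0.04 m).
It also fails if it takes over 48 s, if anything falls off the work surface, if the arm or the gripper's body presses on something with over 40 N, if the wrist force passes 120 N, or if a joint passes its speed limit or range.

ROBOT

A 6-joint arm with a two-finger parallel gripper is mounted at the origin on the work surface. World frame = base frame: x ahead of the robot, y to its left, z up, the work surface at z = 0. Lengths are in m, angles in rad, forces in N, time in s.
With the tool pointing down it reaches from about 0.35 to 0.975 m from the base axis. Payload 4.9 kg.
Tool frame: the origin (TCP) lies on the centre line of the jaws, within the pads' length; the fingertips stand 14 mm ahead of it and the grasp point (between the pads) lies 5 mm behind it (manip.nose_length is the distance from the TCP to the fingertips, in m); z points along the fingers, y is the line along which they close (so a half turn about z gives the same grasp; the last joint's range is limited). The gripper opens to 85 mm and grips with 20 to 120 N. Pads are 22 mm wide; open, the fingers measure 114 mm over their backs; the gripper's body (76 mm by 85 mm) begins 54 mm behind the grasp point. The pads swing forward as they close: fully open they stand 13 mm farther back than shut.
Start: joints at [-1.307, 0.053, 1.613, -0, 1.476, -0.119], TCP at [0.233, -0.58, 0.245] pointing down, gripper open.
Joint ranges: [-3.01, 3.01], [-1.01, 2.22], [0.06, 2.58], [-1.02, 4.17], [0.09, 2.62], [-3.14, 3.14]. Speed limits (rad/s): [2.57, 2.57, 3.14, 3.14, 3.14, 3.14].

INTERFACE

Orientations are given as a unit quaternion [w, x, y, z].
In Python, from plant import manip, imaging gives the robot as it stands.
- The arm moves only by the tool play_rows, never from a script. Its argument "commands" is a list of rows, each a list of 6 numbers: the shift along the tool's x, y, z in mm, then the turn, a rotation vector about the tool's x, y, z in degrees. A call has 1 to 5 rows; each row shifts and turns the commanded pose from where the row before left it, along the tool's axes as they then stand; what a row does not reach is not made up. A row lasts 1/12 s, in which the tool goes at most 41.7 mm and 7.16 degrees, less where a joint would pass 70% of its speed; a pose out of reach is approached as far as the arm can. A call is refused whole if a number of a shift passes 41.7 or a number of a turn 7.16, either way. A call with a gripper value outside its range is refused whole. "hand" is the finger opening in mm, from 0 to 85.4, set as the call begins (left out, the last holds). The fingers move at their own pace and stop on an object; the grip force is fixed at half the most. Time passes only in rows, so rows that do not move let the fingers close. It gives the time, the measured TCP pose, the force, the opening and the grip force at its end, in the units of the state.
- manip.state(): the state, without advancing time (a new reading comes with each control period).
- imaging.grab_frame(name): name is "scene" or "side" or "wrist"; returns a dict with "image" (480x640x3 uint8, red, green, blue), "fx", "fy", "cx", "cy" (pixels), "R" (3x3) and "t" (3): a world point X has camera coordinates R X + t; the wrist camera has in their place "mount" (4x4, takes a point from camera to tool coordinates, whose origin is the TCP and whose axes are the flange's). Camera axes: x right, y down, z forward; pixel columns grow to the right and rows downward; lengths in m; the calibration is good to about 2 mm. A picture is of the moment at which its call begins: read the wrist's pose just before it. There is no depth.
- manip.job_done(): hands the job in; it is judged then, once.
The state is a dict: "time": time; "joint_pos": joint angles; "joint_vel": joint speeds; "joint_efforts": joint torques, N m; "tool_pos": TCP position; "tool_rot": TCP orientation; "contact_force": force on the tool from outside, world axes, zero at the start; "ft_torque": the same for the moment, N m; "gripper_width": opening from 0.0 (shut) to 1.0 (fully open); "grasp_force": force on a finger pad.
Only numpy, scipy, OpenCV 4.12 (cv2) and the standard library are available. Lean on these libraries where they do the work, as an engineer would, in place of code of your own. Each camera call takes 0.05 s, during which the arm holds its last target. There are 200 camera calls.

## Working session

There is one attempt and no reset: what is moved stays moved. The work goes in short steps, Python scripts to look and compute and a tool call to move; the robot and the scene stay as the last step left them, time stands still between calls to the robot, and variables do not carry over. Pictures are saved under pics/ and viewed, at most 10 in all, crops included, and the job is handed in when it is done.

Besides the shell and the picture viewer there is one more tool, called after ">>>" as name(argument=value, ...) on one line, values as JSON. play_rows: Moves the arm, as the interface text tells. Its arguments: {"type":"object","properties":{"commands":{"type":"array","items":{"type":"array","items":{"type":"number"}}},"hand":{"type":"number"}},"required":["commands"]}

```bash
mkdir -p pics; python3 - <<'E'
from plant import manip, imaging
import cv2,json,numpy as np
s=manip.state();print(s)
for n in("scene","side"):
    f=imaging.grab_frame(n);cv2.imwrite(f"pics/{n}0.png",f["image"][:,:,::-1])
    print(n,{k:np.round(f[k],4).tolist() for k in f if k!="image"})
E
```

```text
{'time': 0.0, 'joint_pos': array([-1.30698398e+00,  5.33619924e-02,  1.61431739e+00, -3.41809163e-05,
        1.47600943e+00, -1.19007758e-01]), 'joint_vel': array([-1.17186120e-03,  3.46580521e-04,  5.19188161e-04, -1.57839219e-03,
       -4.07038648e-05,  7.56681901e-04]), 'joint_efforts': array([ 1.85369213e-04, -3.93680656e+01, -3.70178175e+01, -1.21476642e-04,
        6.87512904e-03, -7.11038098e-06]), 'tool_pos': array([ 0.23328905, -0.57917351,  0.24404585]), 'tool_rot': array([-1.04409890e-03,  9.81736107e-01,  1.90244887e-01, -9.27842504e-05]), 'contact_force': array([ 0.00168138, -0.56848275,  0.28363124]), 'ft_torque': array([ 0.02143572, -0.06069632,  0.01413949]), 'grasp_force': 0.0, 'gripper_width': 0.9987130097387746}
scene {'fx': 444.7373, 'fy': 444.7373, 'cx': 327.5235, 'cy': 241.0975, 'R': [[-0.1176, 0.9931, 0.0028], [0.7904, 0.0953, -0.6051], [-0.6012, -0.069, -0.7961]], 't': [0.0788, -0.3362, 1.6405]}
side {'fx': 510.7493, 'fy': 510.7493, 'cx': 317.2077, 'cy': 241.5548, 'R': [[-0.7505, -0.6606, -0.0193], [-0.4803, 0.5653, -0.6707], [0.4539, -0.4941, -0.7415]], 't': [0.4116, 0.3768, 1.4446]}
```

View pics/scene0.png

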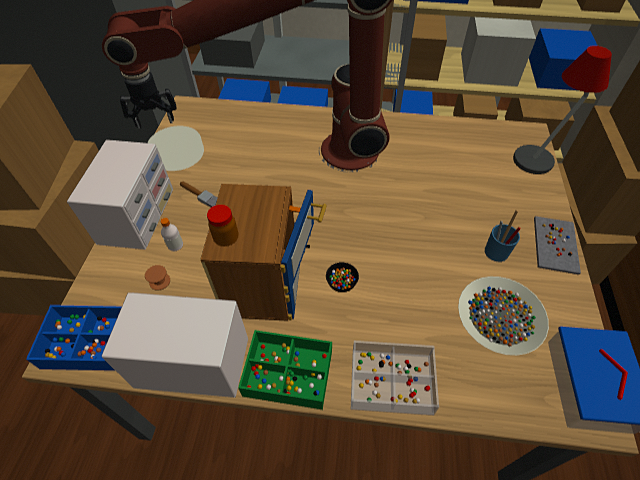

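View pics/side0.png

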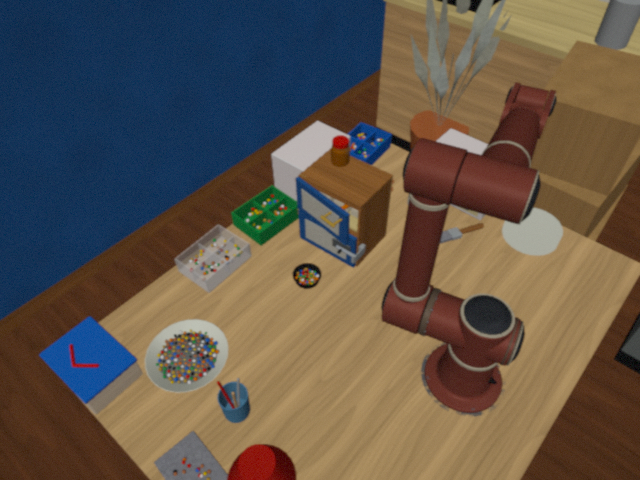

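```bash
python3 - <<'E'
import cv2,numpy as np
a=cv2.imread("pics/scene0.png")[175:325,195:345];b=cv2.imread("pics/side0.png")[130:270,290:400]
a=cv2.resize(a,(600,600)*1 if 0 else (600,600),interpolation=cv2.INTER_CUBIC);b=cv2.resize(b,(440,560),interpolation=cv2.INTER_CUBIC)
cv2.imwrite("pics/cropa.png",a);cv2.imwrite("pics/cropb.png",b)
E
```

```text
(no output)
```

View pics/cropa.png

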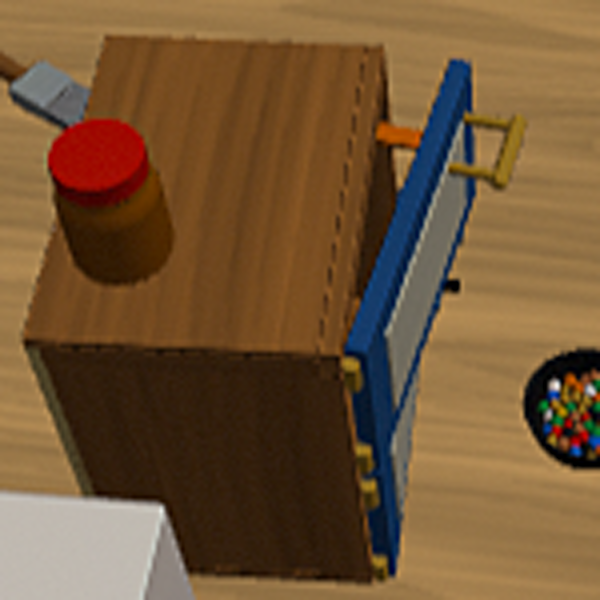

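View pics/cropb.png

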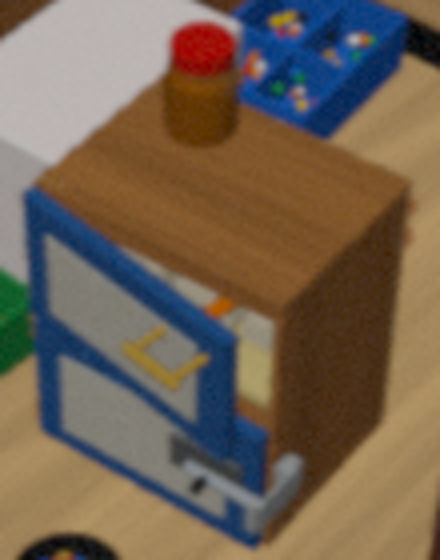

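```bash
cat > h.py <<'E'
import numpy as np
from scipy.optimize import least_squares
C={'scene':dict(f=444.7373,c=(327.5235,241.0975),R=np.array([[-0.1176,0.9931,0.0028],[0.7904,0.0953,-0.6051],[-0.6012,-0.069,-0.7961]]),t=np.array([0.0788,-0.3362,1.6405])),
'side':dict(f=510.7493,c=(317.2077,241.5548),R=np.array([[-0.7505,-0.6606,-0.0193],[-0.4803,0.5653,-0.6707],[0.4539,-0.4941,-0.7415]]),t=np.array([0.4116,0.3768,1.4446]))}
def proj(n,X):
    c=C[n];p=c['R']@X+c['t'];return c['f']*p[:2]/p[2]+c['c']
def c2w(P,p):
    x,y,a=P;R=np.array([[np.cos(a),-np.sin(a),0],[np.sin(a),np.cos(a),0],[0,0,1]]);return R@p+[x,y,0]
def leaf(q,r,d,z): # r from hinge, d out of back (+into cupboard)
    return np.array([-.001-r*np.sin(q)+d*np.cos(q),.118-r*np.cos(q)-d*np.sin(q),z])
E
python3 - <<'E'
from h import *
from scipy.optimize import least_squares
ob=[('scene',(290.7,186.2),(0,-.12)),('scene',(281.3,264.2),(0,.12)),('scene',(221.2,184.2),(.18,-.12)),('scene',(201.2,260),(.18,.12)),('side',(360.5,207.5),(0,-.12)),('side',(392.5,177),(.18,-.12))]
lf=[('scene',(307.5,190),.234,0),('scene',(312.5,191),.234,-.014),('side',(349.2,215.5),.234,-.014)]
def res(v):
    P=v[:3];q=v[3];o=[]
    for n,u,p in ob:o+=list(proj(n,c2w(P,np.array([*p,.28])))-u)
    for n,u,r,d in lf:o+=list(proj(n,c2w(P,leaf(q,r,d,.28)))-u)
    return np.array(o)
s=least_squares(res,[.5,-.2,-1.57,.17]);print(s.x.round(4),res(s.x).round(1))
P=s.x[:3];q=s.x[3]
hk=lambda v:[*(proj('scene',c2w(P,leaf(q,v[0],v[1],.256)))-(294.8,208.6)),]
k=least_squares(hk,[.13,.02]);print('hook',k.x)
hk=lambda v:proj('side',c2w(P,leaf(q,v[0],v[1],.256)))-(345,206.5)
k=least_squares(hk,[.13,.02]);print('hook',k.x)
for n,p in dict(edge=leaf(q,.234,0,.28),handle=leaf(q,.19,-.049,.25),hinge=leaf(q,0,0,.28)).items():print(n,c2w(P,p).round(4))
E
```

```text
[ 0.595  -0.1082 -1.5033  0.1658] [ 1.  -0.2 -0.2 -0.9  0.8 -0.8  0.2 -0.1 -0.6 -1.5 -0.2 -3.  -0.6 -1.3
 -0.3 -1.5 -2.3 -0.5]
hook [0.18213218 0.01947726]
hook [0.18795804 0.02523387]
edge [ 0.4797 -0.0763  0.28  ]
handle [ 0.5283 -0.0318  0.25  ]
hinge [ 0.7126 -0.0992  0.28  ]
```

>>> play_rows(commands=[[0,0,-40,0,0,-7],[0,0,-40,0,0,-7],[0,0,-40,0,0,-7],[0,0,-40,0,0,-7],[0,0,-40,0,0,-7]], hand=0)

```text
time: 0.52
tool_pos: [0.2333, -0.5793, 0.4466]
tool_rot: [-0.0, 0.878, 0.479, 0.0]
contact_force: [0.5, -1.0, 0.1]
gripper_width: 0.295
grasp_force: 0.0
```

>>> play_rows(commands=[[0,0,0,0,0,-7],[0,0,0,0,0,-7],[0,0,0,0,0,-7],[0,0,0,0,0,-7],[0,0,0,0,0,-2]])

```text
time: 0.93
tool_pos: [0.2334, -0.5797, 0.4446]
tool_rot: [-0.0, 0.724, 0.69, 0.0]
contact_force: [0.2, -0.6, 0.2]
gripper_width: -0.003
grasp_force: 0.0
```

>>> play_rows(commands=[[35,18,0,0,0,0],[35,18,0,0,0,0],[35,18,0,0,0,0],[35,18,0,0,0,0],[35,18,0,0,0,0]])

```text
time: 1.35
tool_pos: [0.3331, -0.4081, 0.4446]
tool_rot: [-0.0, 0.726, 0.688, 0.0]
contact_force: [1.6, 0.2, 0.1]
gripper_width: 0.0
grasp_force: 0.0
```

>>> play_rows(commands=[[35,18,0,0,0,0],[35,18,0,0,0,0],[35,18,0,0,0,0],[35,18,0,0,0,0],[35,18,0,0,0,0]])

```text
time: 1.77
tool_pos: [0.4323, -0.238, 0.4449]
tool_rot: [-0.0, 0.726, 0.688, -0.0]
contact_force: [-0.4, -0.3, 0.1]
gripper_width: -0.001
grasp_force: 0.0
```

>>> play_rows(commands=[[35,20,0,0,0,0],[35,20,0,0,0,0],[35,20,0,0,0,0],[35,20,0,0,0,0],[0,0,0,0,0,0]])

```text
time: 2.18
tool_pos: [0.5214, -0.0989, 0.4441]
tool_rot: [-0.001, 0.723, 0.691, 0.001]
contact_force: [-0.2, 0.2, 0.1]
gripper_width: 0.004
grasp_force: 0.0
```

```bash
python3 - <<'E'
from plant import manip, imaging
import cv2,numpy as np
s=manip.state();print(s['time'],s['tool_pos'],s['tool_rot'],manip.nose_length)
f=imaging.grab_frame("wrist");cv2.imwrite("pics/w1.png",f["image"][:,:,::-1])
print({k:np.round(f[k],4).tolist() for k in f if k!="image"})
E
```

```text
2.1833 [ 0.52137047 -0.09892521  0.44414322] [-0.00132808  0.72302303  0.69082215  0.00083517] 0.014
{'fx': 386.0718, 'fy': 386.0718, 'cx': 322.5829, 'cy': 245.0289, 'mount': [[-0.0015, -0.964, -0.2657, 0.0667], [1.0, -0.0015, -0.0004, 0.0009], [-0.0, -0.2657, 0.9641, -0.1278], [0.0, 0.0, 0.0, 1.0]]}
```

View pics/w1.png

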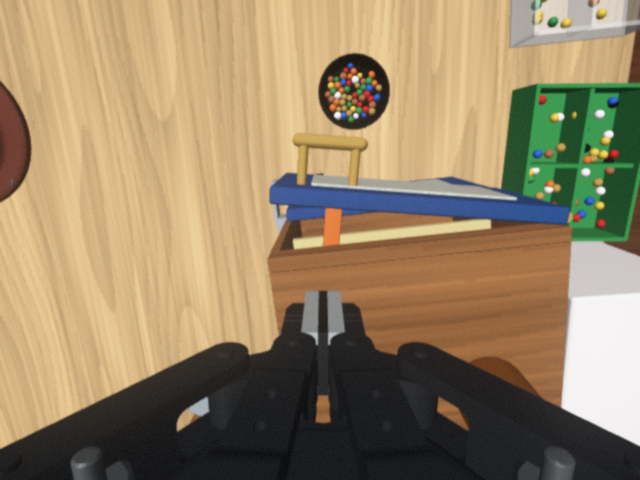

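```bash
cat >> h.py <<'E'
from scipy.spatial.transform import Rotation as Ro
M=np.array([[-0.0015,-0.964,-0.2657,0.0667],[1,-0.0015,-0.0004,0.0009],[0,-0.2657,0.9641,-0.1278],[0,0,0,1]])
def back(pos,rot,u,z):
    R=Ro.from_quat(rot,scalar_first=True).as_matrix()
    d=R@M[:3,:3]@np.array([(u[0]-322.58)/386.07,(u[1]-245.03)/386.07,1]);o=np.array(pos)+R@M[:3,3]
    return o+d*(z-o[2])/d[2]
E
python3 - <<'E'
from h import *
p=[.52137,-.09893,.44414];r=[-.00133,.72302,.69082,.00084]
for n,u,z in [('edgeback',(272,203),.28),('hingeback',(570,222),.28),('roof free',(273,269),.28),('roof hinge',(572,237),.28),('hook leafside',(333.5,209),.256),('hook railside',(332,246),.256),('hookL',(324,243),.256),('hookR',(341,243),.256)]:
    print(n,back(p,r,u,z).round(4))
E
```

```text
edgeback [ 0.4845 -0.0772  0.28  ]
hingeback [ 0.7129 -0.1027  0.28  ]
roof free [ 0.481  -0.1301  0.28  ]
roof hinge [ 0.7159 -0.1148  0.28  ]
hook leafside [ 0.5316 -0.0883  0.256 ]
hook railside [ 0.529  -0.1199  0.256 ]
hookL [ 0.5224 -0.117   0.256 ]
hookR [ 0.5368 -0.1177  0.256 ]
```

>>> play_rows(commands=[[3,4,35,0,0,0],[0,0,35,0,0,0],[0,0,35,0,0,0],[0,0,30,0,0,0],[0,0,0,0,0,0]])

```text
time: 2.65
tool_pos: [0.5198, -0.1014, 0.3016]
tool_rot: [-0.006, 0.726, 0.687, -0.003]
contact_force: [-0.8, 0.8, -1.9]
gripper_width: 0.001
grasp_force: 0.0
```

```bash
python3 - <<'E'
from plant import manip, imaging
import cv2,numpy as np
s=manip.state();print(s['time'],s['tool_pos'],s['tool_rot'],s['contact_force'])
f=imaging.grab_frame("wrist");cv2.imwrite("pics/w2.png",f["image"][:,:,::-1])
E
```

```text
2.65 [ 0.51978878 -0.10138519  0.30158813] [-0.00616314  0.72620236  0.68744481 -0.00343266] [-0.84024172  0.83954735 -1.88804258]
```

View pics/w2.png

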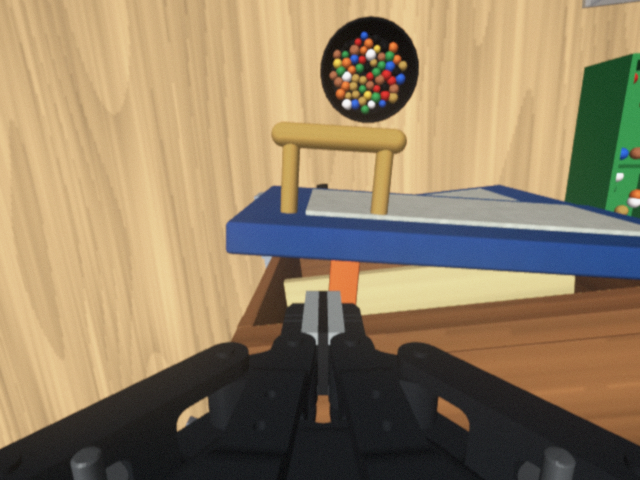

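>>> play_rows(commands=[[5,8,0,0,0,0],[0,0,0,0,0,0],[0,0,0,0,0,0]])

```text
time: 2.95
tool_pos: [0.5332, -0.0974, 0.3137]
tool_rot: [0.002, 0.726, 0.688, 0.001]
contact_force: [-0.6, -0.4, -0.5]
gripper_width: 0.001
grasp_force: 0.0
```

```bash
python3 - <<'E'
from plant import manip, imaging
from h import *
import cv2,numpy as np
s=manip.state();p,r=s['tool_pos'],s['tool_rot'];print(s['time'],p,r,s['contact_force'])
f=imaging.grab_frame("wrist");cv2.imwrite("pics/w3.png",cv2.resize(f["image"][190:390,200:440,::-1],(720,600),interpolation=cv2.INTER_CUBIC))
R=Ro.from_quat(r,scalar_first=True).as_matrix()
def pw(X):
    t=R.T@(np.array(X)-p);c=M[:3,:3].T@(t-M[:3,3]);return (386.07*c[:2]/c[2]+[322.58,245.03])
for n,X in dict(tip=p+R@[0,0,.014],ff=(.478,-.117,.28),fh=(.7,-.1012,.28),le=(.4845,-.0772,.28),tiplo=p+R@[0.011,0,.014]).items():
    u=pw(X);print(n,u.round(0),((u-[200,190])*3).round(0))
E
```

```text
2.95 [ 0.53316464 -0.09740786  0.31368754] [0.00220633 0.72571849 0.68798727 0.00114926] [-0.55440452 -0.44577697 -0.47955516]
tip [321. 312.] [362. 365.]
ff [204. 338.] [ 12. 444.]
fh [693. 281.] [1480.  272.]
le [207. 255.] [ 20. 196.]
tiplo [320. 286.] [361. 288.]
```

View pics/w3.png

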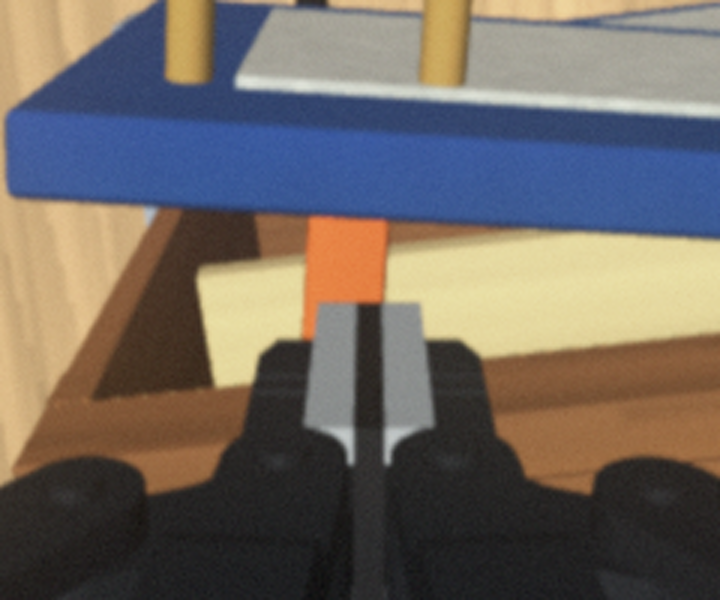

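>>> play_rows(commands=[[0,0,9,0,0,0],[0,-3,9,0,0,0],[0,0,9,0,0,0],[0,0,7,0,0,0],[0,0,0,0,0,0]])

```text
time: 3.42
tool_pos: [0.5274, -0.0965, 0.2732]
tool_rot: [-0.002, 0.726, 0.688, -0.001]
contact_force: [0.0, 0.3, 0.3]
gripper_width: 0.0
grasp_force: 0.0
```

>>> play_rows(commands=[[3,0,0,0,0,0],[3,0,0,0,0,0],[3,0,0,0,0,0],[0,0,0,0,0,0]])

```text
time: 3.75
tool_pos: [0.5293, -0.0885, 0.2767]
tool_rot: [0.001, 0.726, 0.688, -0.001]
contact_force: [0.6, -4.1, -2.3]
gripper_width: -0.008
grasp_force: 2.2
```

>>> play_rows(commands=[[2,0,0,0,0,0],[2,0,0,0,0,0],[0,0,0,0,0,0]])

```text
time: 4.0
tool_pos: [0.5294, -0.0878, 0.2768]
tool_rot: [0.004, 0.727, 0.687, -0.003]
contact_force: [-0.1, -14.6, -1.9]
gripper_width: 0.001
grasp_force: 7.5
```

>>> play_rows(commands=[[-4,0,0,0,0,0],[0,0,3,0,0,0],[0,0,3,0,0,0],[0,0,0,0,0,0]])

```text
time: 4.33
tool_pos: [0.5296, -0.0885, 0.2708]
tool_rot: [0.001, 0.726, 0.688, -0.0]
contact_force: [0.5, -5.6, 1.7]
gripper_width: -0.002
grasp_force: 2.8
```

>>> play_rows(commands=[[0,0,3,0,0,0],[0,0,2,0,0,0],[0,0,0,0,0,0],[0,0,0,0,0,0]])

```text
time: 4.67
tool_pos: [0.53, -0.0886, 0.2689]
tool_rot: [0.002, 0.726, 0.688, 0.0]
contact_force: [-4.0, -4.2, 10.1]
gripper_width: 0.002
grasp_force: 7.0
```

```bash
python3 - <<'E'
from plant import manip, imaging
import cv2,numpy as np
s=manip.state();print({k:np.round(s[k],3) for k in s})
f=imaging.grab_frame("wrist")["image"][170:410,160:480,::-1]
cv2.imwrite("pics/w4.png",cv2.resize(f,(800,600),interpolation=cv2.INTER_CUBIC))
E
```

```text
{'time': np.float64(4.667), 'joint_pos': array([-0.303, -0.174,  1.791, -0.002,  1.521, -0.25 ]), 'joint_vel': array([ 0.   , -0.   ,  0.001,  0.   , -0.002,  0.001]), 'joint_efforts': array([ 2.8400e+00, -2.4168e+01, -3.1844e+01,  1.4410e+00, -5.6900e-01,
       -1.0000e-02]), 'tool_pos': array([ 0.53 , -0.089,  0.269]), 'tool_rot': array([0.002, 0.726, 0.688, 0.   ]), 'contact_force': array([-4.026, -4.242, 10.084]), 'ft_torque': array([-0.676,  0.65 , -0.053]), 'grasp_force': np.float64(7.044), 'gripper_width': np.float64(0.002)}
```

View pics/w4.png

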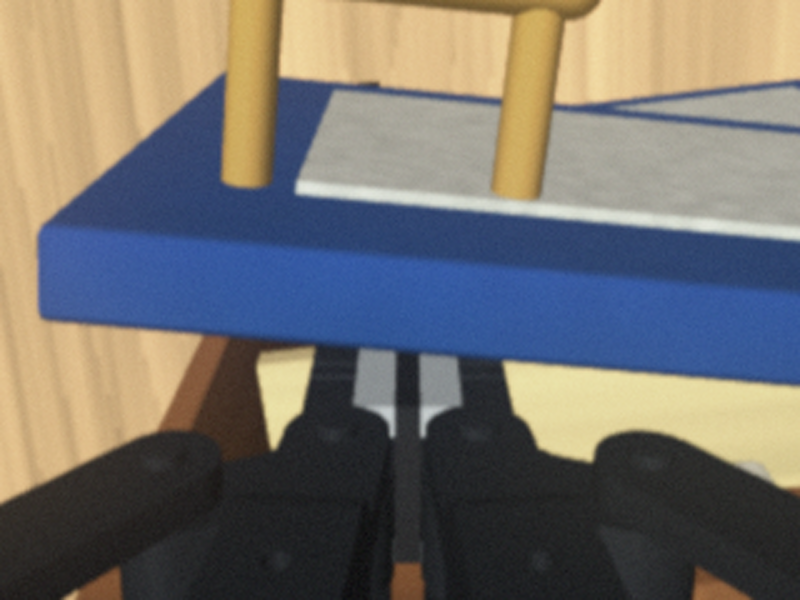

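>>> play_rows(commands=[[-3,0,-2,0,0,0],[0,0,0,0,0,0],[0,0,0,0,0,0]])

```text
time: 4.97
tool_pos: [0.5298, -0.0903, 0.2691]
tool_rot: [0.001, 0.726, 0.688, 0.001]
contact_force: [-0.9, -0.3, 7.2]
gripper_width: 0.004
grasp_force: 3.4
```

>>> play_rows(commands=[[0,0,2,0,0,0],[0,0,0,0,0,0],[0,0,0,0,0,0]])

```text
time: 5.22
tool_pos: [0.5301, -0.0903, 0.2683]
tool_rot: [0.001, 0.726, 0.688, 0.001]
contact_force: [-2.0, -0.1, 10.9]
gripper_width: -0.002
grasp_force: 5.3
```

>>> play_rows(commands=[[0,0,2,0,0,0],[0,0,0,0,0,0],[0,0,0,0,0,0]])

```text
time: 5.47
tool_pos: [0.5305, -0.0905, 0.2674]
tool_rot: [0.002, 0.726, 0.688, 0.002]
contact_force: [-2.0, 0.0, 14.5]
gripper_width: 0.001
grasp_force: 6.6
```

```bash
python3 - <<'E'
from plant import manip
from h import *
s=manip.state();F=s['contact_force'];T=s['ft_torque'];print(F,T,s['joint_pos'].round(3))
ry=(T[0]-.16*F[1])/F[2]; rx=-(T[1]+.16*F[0])/F[2]; print('contact offset world mm',rx*1e3,ry*1e3)
E
```

```text
[-2.0199626   0.023142   14.45362281] [ 0.05063975  0.39604911 -0.02068981] [-3.080e-01 -1.720e-01  1.792e+00  1.000e-03  1.517e+00 -2.550e-01]
contact offset world mm -5.040611399432502 3.247422950041584
```

>>> play_rows(commands=[[0,0,-6,0,0,0],[-6,-4,0,0,0,0],[0,0,0,0,0,0],[0,0,0,0,0,0]])

```text
time: 5.8
tool_pos: [0.5245, -0.0966, 0.2688]
tool_rot: [-0.0, 0.726, 0.688, 0.0]
contact_force: [-0.6, -0.0, 3.0]
gripper_width: 0.003
grasp_force: 1.7
```

>>> play_rows(commands=[[0,0,3,0,0,0],[0,0,2,0,0,0],[0,0,0,0,0,0],[0,0,0,0,0,0]])

```text
time: 6.13
tool_pos: [0.5245, -0.0965, 0.2642]
tool_rot: [-0.0, 0.726, 0.688, -0.0]
contact_force: [-1.3, -0.3, 5.7]
gripper_width: 0.001
grasp_force: 2.8
```

>>> play_rows(commands=[[0,0,2,0,0,0],[0,0,0,0,0,0],[0,0,0,0,0,0]])

```text
time: 6.38
tool_pos: [0.5246, -0.0965, 0.2625]
tool_rot: [-0.0, 0.726, 0.688, -0.0]
contact_force: [-0.9, -0.1, 6.4]
gripper_width: 0.001
grasp_force: 3.2
```

>>> play_rows(commands=[[0,0,2,0,0,0],[0,0,2,0,0,0],[0,0,0,0,0,0],[0,0,0,0,0,0]])

```text
time: 6.72
tool_pos: [0.5246, -0.0965, 0.259]
tool_rot: [-0.0, 0.726, 0.688, -0.0]
contact_force: [-3.3, 0.8, 7.4]
gripper_width: -0.001
grasp_force: 4.1
```

>>> play_rows(commands=[[4,0,0,0,0,0],[4,0,0,0,0,0],[4,0,0,0,0,0],[0,0,0,0,0,0]])

```text
time: 7.05
tool_pos: [0.5258, -0.0842, 0.2594]
tool_rot: [0.001, 0.726, 0.688, 0.001]
contact_force: [0.2, 0.2, 7.6]
gripper_width: 0.005
grasp_force: 4.0
```

>>> play_rows(commands=[[3,0,0,0,0,1],[3,0,0,0,0,1],[3,0,0,0,0,1],[0,0,0,0,0,0]])

```text
time: 7.38
tool_pos: [0.5269, -0.0753, 0.2596]
tool_rot: [0.001, 0.744, 0.669, 0.001]
contact_force: [0.4, 0.2, 7.9]
gripper_width: -0.001
grasp_force: 3.9
```

>>> play_rows(commands=[[6,0,0,0,0,2],[6,0,0,0,0,2],[6,0,0,0,0,2],[6,0,0,0,0,2],[0,0,0,0,0,0]])

```text
time: 7.8
tool_pos: [0.5318, -0.0515, 0.2602]
tool_rot: [0.002, 0.788, 0.615, 0.002]
contact_force: [4.4, -1.2, 7.9]
gripper_width: 0.002
grasp_force: 3.8
```

>>> play_rows(commands=[[6,0,0,0,0,2],[6,0,0,0,0,2],[6,0,-6,0,0,2],[6,0,-8,0,0,2],[0,0,0,0,0,0]])

```text
time: 8.22
tool_pos: [0.5374, -0.0284, 0.2731]
tool_rot: [0.0, 0.829, 0.559, 0.001]
contact_force: [-0.4, -0.1, -0.5]
gripper_width: -0.001
grasp_force: 0.0
```

>>> play_rows(commands=[[13,0.5,0,0,0,4],[13,0.5,0,0,0,4],[13,0.5,0,0,0,4],[13,0.5,0,0,0,4],[13,0.5,0,0,0,4]])

```text
time: 8.63
tool_pos: [0.5706, 0.026, 0.2701]
tool_rot: [-0.001, 0.914, 0.405, -0.002]
contact_force: [-0.0, -0.9, -0.3]
gripper_width: -0.002
grasp_force: 0.5
```

>>> play_rows(commands=[[13,0.5,0,0,0,4],[13,0.5,0,0,0,4],[13,0.5,0,0,0,4],[13,0.5,0,0,0,4],[0,0,0,0,0,0]])

```text
time: 9.05
tool_pos: [0.6116, 0.0597, 0.2701]
tool_rot: [-0.001, 0.961, 0.275, -0.001]
contact_force: [-0.7, 0.4, -0.2]
gripper_width: 0.002
grasp_force: 0.0
```

>>> play_rows(commands=[[13,0.5,0,0,0,4],[13,0.5,0,0,0,4],[13,0.5,0,0,0,4],[13,0.5,0,0,0,4],[0,0,0,0,0,0]])

```text
time: 9.47
tool_pos: [0.6589, 0.0797, 0.2701]
tool_rot: [-0.0, 0.99, 0.139, -0.001]
contact_force: [-0.8, 0.4, -0.1]
gripper_width: 0.002
grasp_force: 0.0
```

>>> play_rows(commands=[[-8,0,0,0,0,0],[-8,0,0,0,0,0],[0,0,-25,0,0,0],[0,0,-35,0,0,0],[0,0,-35,0,0,0]])

```text
time: 9.88
tool_pos: [0.641, 0.0746, 0.3665]
tool_rot: [-0.0, 0.99, 0.139, -0.002]
contact_force: [0.5, 0.6, 0.7]
gripper_width: 0.001
grasp_force: 0.0
```

>>> play_rows(commands=[[0,0,-35,0,0,0],[0,0,-35,0,0,0],[0,0,0,0,0,0],[0,0,0,0,0,0],[0,0,0,0,0,0]])

```text
time: 10.3
tool_pos: [0.6423, 0.0749, 0.4368]
tool_rot: [-0.0, 0.99, 0.139, -0.0]
contact_force: [0.1, 0.6, -1.3]
gripper_width: 0.001
grasp_force: 0.0
```

```bash
python3 - <<'E'
from plant import manip, imaging
import cv2,numpy as np
s=manip.state();print(s['time'],s['tool_pos'],s['contact_force'])
a=imaging.grab_frame("scene")["image"][150:350,150:400,::-1];
cv2.imwrite("pics/s5.png",cv2.resize(a,(750,600),interpolation=cv2.INTER_CUBIC))
E
```

```text
10.3 [0.64230597 0.07488002 0.43675875] [ 0.14306605  0.56233035 -1.28738634]
```

View pics/s5.png

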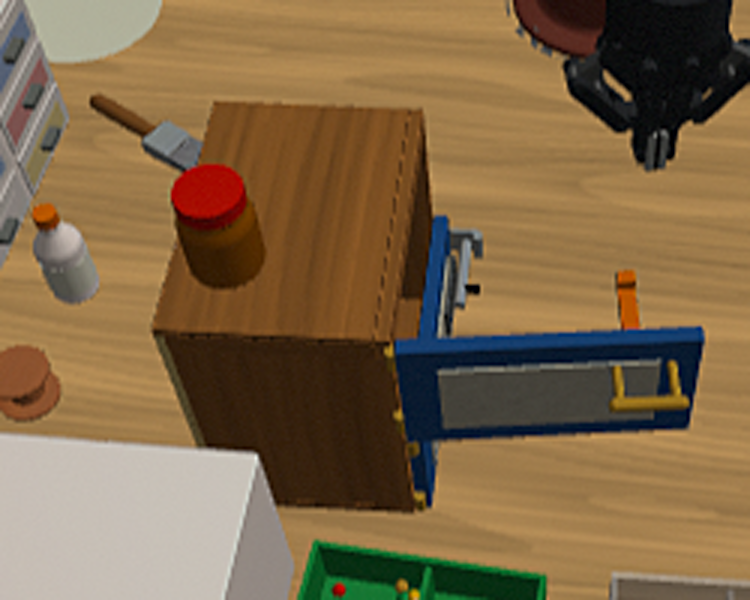

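The picture shows the upper leaf swung out to about 85–90° (it spans crop pixels 395–700, row 335). The lower leaf is shut with its bolt shot, the jar has not moved, and the gripper is clear of everything.

```bash
python3 -c "
from plant import manip
print(manip.job_done())"
```

```text
the job is handed in; nothing more can be done
None
```

I released the hook and swung the upper leaf open to about 85° (judged from the camera picture and the tool's position), then handed the job in at about 10 s; no verdict came back. The lower leaf is shut and bolted, and the jar is undisturbed in the last picture. The open leaf hides the black dish, and the mug and platter were outside that view.

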